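# Release the bicycle-cellar door with the flat key

### The arm

A 6-joint arm with a two-finger parallel gripper is mounted at the origin on the work surface. World frame = base frame: x ahead of the robot, y to its left, z up, the work surface at z = 0. Lengths are in m, angles in rad, forces in N, time in s.
With the tool pointing down it reaches from about 0.325 to 0.85 m from the base axis. Payload 15.5 kg.
Tool frame: the origin (TCP) lies midway between the tips of the shut fingers; the grasp point (between the pads) lies bot.grasp_offset behind it (bot.grasp_offset is the distance from the TCP to the grasp point, in m); y points along the fingers, x is the direction in which the jaws open and shut, and the axes are right-handed (so a half turn about y gives the same grasp; the last joint's range is limited). The gripper opens to 91 mm and grips with 3 to 60 N. Pads are 32 mm wide; open, the fingers measure 118 mm over their backs; the gripper's body (76 mm by 178 mm) begins 60 mm behind the grasp point.
Start: joints at [-1.288, 0.494, 1.345, -0, 1.302, -0.096], TCP at [0.231, -0.581, 0.214] pointing down, gripper open.
Joint ranges: [-2.91, 2.91], [-0.82, 2.16], [0.22, 2.67], [-1.22, 4.37], [0.12, 2.79], [-3.08, 3.08]. Speed limits (rad/s): [1.89, 1.89, 2.57, 3.01, 3.01, 3.01].

### API

Orientations are given as a rotation vector (axis times angle).
In Python, from plant import telemetry, get_image, camera_model, bot, spotter gives the robot as it stands.
- The arm moves only by the tool servo_tool, never from a script. Its argument "moves" is one flat list of numbers, 5 for each row, row after row: the opening, from 0 (shut) to 1 (fully open), then the shift along the tool's x, y, z in units of 60 mm (1.0 is 60 mm), then the turn about the tool's y in units of 5 degrees (1.0 is 5 degrees). A call has 1 to 12 rows; each row shifts and turns the commanded pose from where the row before left it, along the tool's axes as they then stand; what a row does not reach is not made up. A row lasts 1/8 s, in which the tool goes at most 62.5 mm and 10.7 degrees, less where a joint would pass 70% of its speed; a pose out of reach is approached as far as the arm can. A call is refused whole if a number of a shift passes 1 or a number of a turn 1, either way. A call with a gripper value outside its range is refused whole. The fingers move at their own pace and stop on an object; the grip force is fixed at half the most. Time passes only in rows, so rows that do not move let the fingers close. It gives the time, the measured TCP pose, the force and the opening at its end, in the units of the state.
- telemetry.get_obs(): the state, without advancing time (a new reading comes with each control period).
- get_image(name): name is "side" or "top"; returns the picture (480x640x3 uint8, blue, green, red); there is no depth.
- camera_model(name): a dict with "fx", "fy", "cx", "cy" (pixels), "R" (3x3) and "t" (3): a world point X has camera coordinates R X + t. Camera axes: x right, y down, z forward; pixel columns grow to the right and rows downward; lengths in m; the calibration is good to about 2 mm. A picture is of the moment at which its call begins. camera_model takes no time and is no camera call.
- bot.hand_in(): hands the job in, once; it reports no verdict.
Trained networks look in the newest picture that a camera, given by its name, has taken for a name from the list of things; names that differ only in an ending like _2 or _b are one class to them, and where a whole thing is asked for, a point or a joint stands for the part that bears it (a point fixed in the world has none). Each returns a list of dicts, best first, with "p" (0 to 1); they miss things now and then, are a little off and sometimes report something else, mostly with a low value. They report only what shows in the picture. A call takes as long as a camera call. They do not tell look-alikes from the thing itself.
- spotter.spot_in(label, camera): "extent" ([left, top, right, bottom] in pixels, round what is visible of it).
- spotter.regions_of(label, camera): "region" (480x640 bool, what is visible of it) and "extent" ([left, top, right, bottom] in pixels, round what is visible of it).
The state is a dict: "clock": time; "q": joint angles; "qd": joint speeds; "tau": joint torques, N m; "ee_pos": TCP position; "orientation": TCP orientation; "contact_force": force on the tool from outside, world axes, zero at the start; "wrist_torque": the same for the moment, N m; "opening": opening from 0.0 (shut) to 1.0 (fully open).
Only numpy, scipy, OpenCV 4.12 (cv2) and the standard library are available. Lean on these libraries where they do the work, as an engineer would, in place of code of your own. Each camera call takes 0.05 s, during which the arm holds its last target.

### The job

Take the key with the broad, square-cornered flat head from the wooden key block and push it fully into the slot of the round key switch. Turn it clockwise to its stop, turn it back home, pull it straight out, and stand it back in the pocket it came from. Leave the other keys, the jar and the bell alone.

Things in the scene. Friction and masses are not known exactly. Their poses are not given: they have to be found in the camera images.
- flat_key: the key to use, 60-100 g, upright in a pocket; z up. Origin: centre of underside of its steel shoulder plate (44 along y, 26 along x, 4 mm thick), resting on the block. Black square head 46 mm wide along y, 12 thick along x, 14 to 50 mm above origin, on a thin neck; pinch it along x. Blade below: 22 (y) x 5 (x) x 28 mm long, last 5 mm 16 x 3. A half turn of the key fits as well.
- slot (a point): centre of the slot's mouth, on the flat top of the switch's steel plug (58 mm across, its top 58 mm above the shelf, in a grey round housing 92 mm across on a 120 mm square foot). z up. Slot 27 mm long along y, 9 wide along x, 38 deep, edges bevelled 4 mm; it turns with the plug. With the key fully in, its shoulder rests on the plug, its origin at this point.
- plug (a joint): turn of the plug, rad: 0 home, growing clockwise from above to a hard stop at 1.05 (60 deg). A weak spring (0.02 N m at home, 0.06 at the stop) turns it home as far as the key lets it. The blade has about 11 deg of play either way: turn the key 72 to 75 deg from straight to bring the plug to its stop; turned back to straight it is home.
- key_block: fixed dark wooden block, 70 (x) by 224 (y) mm, 50 mm tall; origin: centre of its underside. Three pockets in a row at y = -72, 0, +72 mm, each 30 (y) by 14 (x) mm, 42 deep, edges bevelled 4 mm. Each holds one key, in any order, shoulder on the block's top, key's y along the row.
- knob_key: another key, leave alone: upright round cylinder head 32 mm across, top 44 mm above its origin (underside of its shoulder); stands in another pocket
- small_key: another key, leave alone: small disc-shaped head 22 mm across and 10 mm thick, top 35 mm above its origin (underside of its shoulder); stands in another pocket
- jar: glass jar with twist cap, 64 mm across, 80 mm tall, origin under its centre; leave alone
- bell: black bicycle bell, 54 mm across, 29 mm tall, origin under its centre; leave alone
Mind the look-alikes: they are no part of the job. What is shaped like the flat_key but green or red is not meant.

How it is judged:
On the way, in this order (a step that is already met when the one before it is completed fails the run):
1. key fully in the slot: shoulder within 6 mm of the plug, centred to 10 mm, in line to 20 deg (z of flat_key in the frame of slot below 0.006 m and horizontal distance between flat_key and slot below 0.01 m and angle between the y axis of flat_key and the y axis of slot, either way round below 0.35 rad), for 0.1 s.
2. the plug is turned to within 10 degrees of its stop with the key in (value of joint plug above 0.87 rad and z of flat_key in the frame of slot below 0.01 m and horizontal distance between flat_key and slot below 0.01 m), for 0.1 s.
3. the plug is back within 10 degrees of home with the key still in (value of joint plug below 0.175 rad and z of flat_key in the frame of slot below 0.015 m and horizontal distance between flat_key and slot below 0.01 m), for 0.1 s.
4. the key is drawn clear of the slot (z of flat_key in the frame of slot above 0.03 m), for 0.1 s.
At the end, for the whole second after the job is handed in: The flat key stands at rest and upright (within 10 degrees) in the pocket it came from, within 15 mm of where it stood at the start, and the plug is within 10 degrees of home (distance of flat_key from where it was at the start of the episode below 0.015 m and angle between flat_key's own z axis and vertical below 0.175 rad and linear speed of flat_key below 0.02 m/s and value of joint plug below 0.175 rad); the robot touches nothing.
It fails at once if another key is moved more than 20 mm (distance of any of knob_key, small_key from where it was at the start of the episode above 0.02 m).
It fails at once if the jar or the bell is moved more than 20 mm or tipped (distance of any of jar, bell from where it was at the start of the episode above 0.02 m or angle between any of jar, bell's own z axis and vertical above 0.35 rad).
It also fails if it takes over 61 s, if anything falls off the work surface, if the arm or the gripper's body presses on something with over 40 N, if the wrist force passes 120 N, or if a joint passes its speed limit or range.

## Working session

There is one attempt and no reset: what is moved stays moved. The work goes in short steps, Python scripts to look and compute and a tool call to move; the robot and the scene stay as the last step left them, time stands still between calls to the robot, and variables do not carry over. Pictures are saved under pics/ and viewed, and the job is handed in when it is done.

Besides the shell and the picture viewer there is one more tool, called after "Emit:" by a JSON object that holds its "name" and its "arguments". servo_tool: Moves the arm, as the interface text tells. Its arguments: {"type":"object","properties":{"moves":{"type":"array"}},"required":["moves"]}

```bash
mkdir -p pics; ls; cat > h.py <<'E'
import numpy as np, cv2
from plant import telemetry, get_image, camera_model, bot, spotter
from scipy.spatial.transform import Rotation as Ro
def proj(n,X):
    c=camera_model(n); p=np.array(c["R"])@np.array(X)+np.array(c["t"]).ravel()
    return np.array([c["fx"]*p[0]/p[2]+c["cx"],c["fy"]*p[1]/p[2]+c["cy"]])
def ray(n,u,v):
    c=camera_model(n);R=np.array(c["R"]);t=np.array(c["t"]).ravel()
    return -R.T@t, R.T@np.array([(u-c["cx"])/c["fx"],(v-c["cy"])/c["fy"],1])
def onz(n,u,v,z):
    o,d=ray(n,u,v); return o+d*(z-o[2])/d[2]
E
python3 - <<'E'
from h import *
for n in("side","top"):
    cv2.imwrite(f"pics/{n}0.png",get_image(n)); o,d=ray(n,320,240); print(n,o,d,camera_model(n)["fx"])
    for l in("flat_key","slot","key_block","knob_key","small_key","jar","bell"):
        print(l,[(round(r["p"],2),np.round(r["extent"]).tolist()) for r in spotter.spot_in(l,n)][:4])
s=telemetry.get_obs();print(s["clock"],s["ee_pos"],s["orientation"],bot.grasp_offset)
print(Ro.from_rotvec(s["orientation"]).as_matrix().round(3))
E
```

```text
pics
side [0.19172319 0.90449724 0.61909782] [ 0.32948859 -0.80868438 -0.48742321] 599.1581032866304
flat_key [(0.97, [356.0, 280.0, 371.0, 328.0]), (0.76, [366.0, 245.0, 396.0, 282.0]), (0.62, [307.0, 242.0, 325.0, 281.0])]
slot [(0.92, [356.0, 209.0, 385.0, 229.0])]
key_block [(0.91, [255.0, 255.0, 343.0, 363.0])]
knob_key [(0.7, [274.0, 288.0, 299.0, 326.0])]
small_key [(0.53, [297.0, 274.0, 313.0, 301.0])]
jar [(0.67, [258.0, 204.0, 291.0, 250.0]), (0.41, [259.0, 258.0, 340.0, 360.0])]
bell [(0.96, [220.0, 258.0, 247.0, 280.0])]
top [0.39083845 0.00812594 0.97146824] [ 0.17604769 -0.04235523 -0.98349549] 608.4983446287961
flat_key [(0.85, [303.0, 298.0, 330.0, 329.0]), (0.82, [239.0, 243.0, 270.0, 260.0]), (0.66, [200.0, 316.0, 236.0, 339.0])]
slot [(0.75, [381.0, 241.0, 423.0, 284.0]), (0.51, [240.0, 141.0, 277.0, 170.0])]
key_block [(0.66, [133.0, 224.0, 285.0, 293.0])]
knob_key [(0.87, [147.0, 249.0, 177.0, 270.0])]
small_key [(0.6, [196.0, 251.0, 224.0, 262.0]), (0.26, [237.0, 242.0, 270.0, 261.0])]
jar [(0.93, [326.0, 130.0, 366.0, 178.0]), (0.47, [195.0, 248.0, 224.0, 267.0])]
bell [(0.63, [242.0, 138.0, 278.0, 170.0])]
0.8 [ 0.23050954 -0.58092494  0.21391244] [-1.36456989  0.92661236 -0.92655102] 0.0188
[[ 0.369 -0.     0.929]
 [-0.929  0.     0.369]
 [-0.    -1.    -0.   ]]
```

View pics/top0.png

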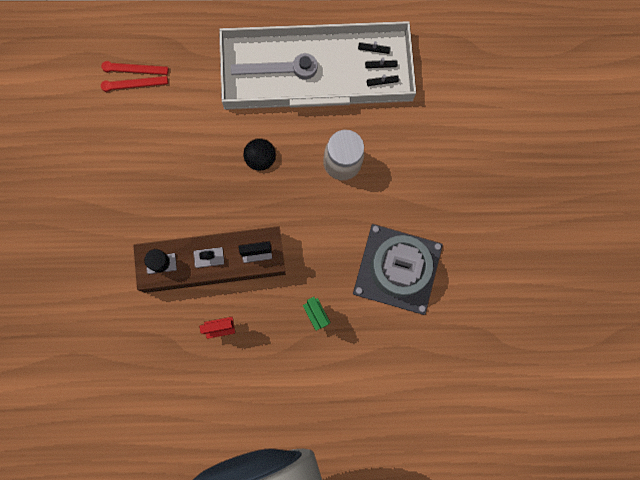

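View pics/side0.png

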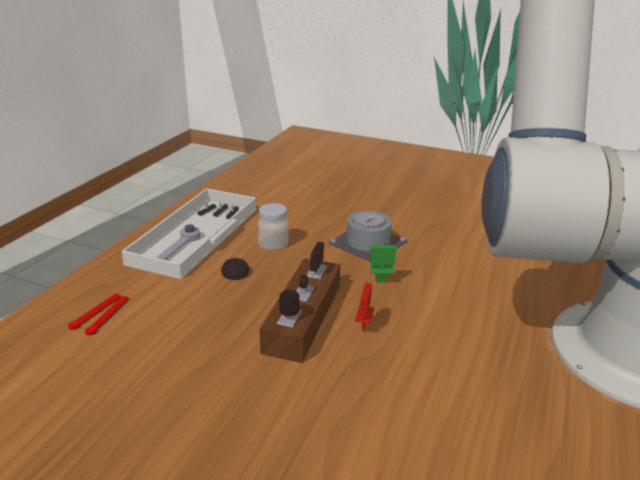

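The top view shows the block at (210,258) with the black flat key at its right end (256,250), small key at (208,257) and knob at (157,262). The switch plug is at (403,265), and the red and green decoys are in front of the block. I'll zoom in next.

```bash
python3 - <<'E'
import cv2,numpy as np
a=cv2.imread("pics/top0.png");s=cv2.imread("pics/side0.png")
p=[cv2.resize(a[220:300,120:300],None,fx=4,fy=4,interpolation=cv2.INTER_CUBIC)]
cv2.imwrite("pics/z1.png",p[0])
q=cv2.resize(a[215:320,345:455],None,fx=4,fy=4,interpolation=cv2.INTER_CUBIC)
r=cv2.resize(s[235:365,250:350],(323,420),interpolation=cv2.INTER_CUBIC)
cv2.imwrite("pics/z2.png",np.hstack([q,r]))
E
```

```text
(no output)
```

View pics/z1.png

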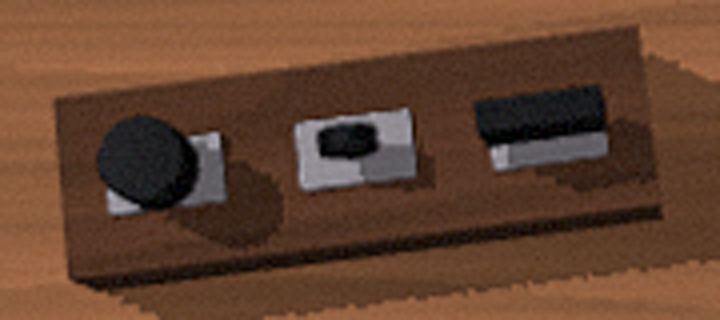

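View pics/z2.png

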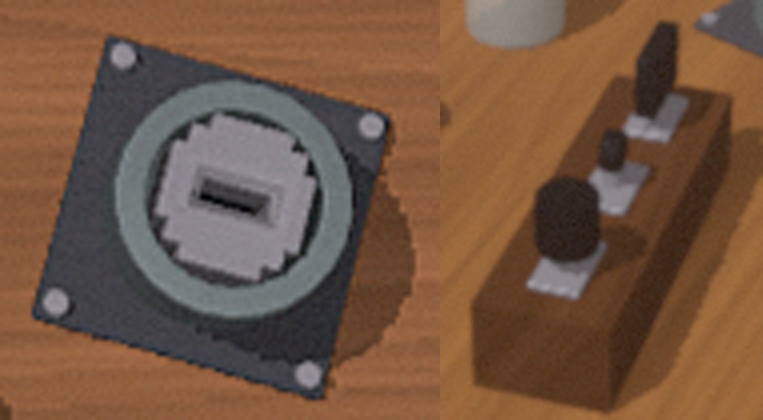

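```bash
python3 - <<'E'
from h import *
from scipy.optimize import least_squares
def z1(p): return [120+p[0]/4-.375,220+p[1]/4-.375]
def z2(p): return [345+p[0]/4-.375,215+p[1]/4-.375]
B=[z1(p) for p in[(54,98),(638,27),(660,208),(72,278)]]
W=np.array([onz("top",*p,.05) for p in B]);print(W.round(4))
print("sides",[np.linalg.norm(W[i]-W[(i+1)%4]).round(4) for i in range(4)],"c",W.mean(0))
d=(W[1]-W[0]+W[2]-W[3]);ang=np.arctan2(d[1],d[0]);u=d/np.linalg.norm(d);print("row dir",u,np.degrees(ang))
c=W.mean(0);k=c+.072*u;print("key origin",k)
v=np.array([-u[1],u[0],0])
# check overlays
for n in("top","side"):
    print(n,"head top corners pred",[ (proj(n,k+a*.023*u+b*.006*v+[0,0,h])).round(1).tolist() for h in(.05,) for a in(-1,1) for b in(-1,1)])
    print("  plate corners pred",[ (proj(n,k+a*.022*u+b*.013*v+[0,0,.004])).round(1).tolist() for a in(-1,1) for b in(-1,1)])
print("obs head TL TR",z1((476,102)),z1((602,87)))
# plates of others
for o in(-1,0): print("plate",o,[ ((proj("top",c+o*.072*u+a*.022*u+b*.013*v+[0,0,.004])-[120,220]+.375)*4).round(0).tolist() for a in(-1,1) for b in(-1,1)])
F=[z2(p) for p in[(108,37),(388,112),(322,398),(35,316)]]
for h in(.006,.01,.014):
    W=np.array([onz("top",*p,h) for p in F]);print("foot",h,[np.linalg.norm(W[i]-W[(i+1)%4]).round(4) for i in range(4)],W.mean(0).round(4))
    d=(W[1]-W[0]+W[2]-W[3]);e=(W[1]-W[2]+W[0]-W[3]);print(np.degrees(np.arctan2(d[1],d[0])),np.degrees(np.arctan2(e[1],e[0])))
s=onz("top",*z2((237,199)),.058);print("slot",s)
for a,b in[((195,165),(288,186)),((187,203),(270,224)),((203,178),(270,196)),((197,200),(263,217))]:
    A=onz("top",*z2(a),.058);Bb=onz("top",*z2(b),.058);D=Bb-A;print(np.linalg.norm(D),np.degrees(np.arctan2(D[1],D[0])))
print("slot side pred",proj("side",s))
E
python3 - <<'E'
import cv2
s=cv2.imread("pics/side0.png")
cv2.imwrite("pics/z3.png",cv2.resize(s[195:285,280:420],None,fx=5,fy=5,interpolation=cv2.INTER_CUBIC))
E
```

```text
[[0.5544 0.2533 0.05  ]
 [0.5783 0.031  0.05  ]
 [0.5078 0.0235 0.05  ]
 [0.4857 0.2445 0.05  ]]
sides [np.float64(0.2235), np.float64(0.0708), np.float64(0.2221), np.float64(0.0693)] c [0.53155047 0.13807165 0.05      ]
row dir [ 0.1031768  -0.99466303  0.        ] -84.07786549838654
key origin [0.5389792  0.06645592 0.05      ]
top head top corners pred [[238.6, 252.5], [237.7, 244.3], [270.3, 248.6], [269.4, 240.6]]
  plate corners pred [[242.5, 261.7], [240.7, 244.9], [271.4, 258.2], [269.5, 241.5]]
side head top corners pred [[316.1, 253.2], [309.5, 252.1], [323.8, 240.8], [317.4, 239.7]]
  plate corners pred [[319.7, 276.3], [305.5, 273.8], [326.8, 263.9], [313.1, 261.4]]
obs head TL TR [238.625, 245.125] [270.125, 241.375]
plate -1 [[109.0, 214.0], [104.0, 147.0], [227.0, 200.0], [221.0, 133.0]]
plate 0 [[301.0, 191.0], [295.0, 124.0], [418.0, 177.0], [411.0, 110.0]]
foot 0.006 [np.float64(0.1175), np.float64(0.1194), np.float64(0.1183), np.float64(0.1176)] [ 0.5155 -0.1577  0.006 ]
-106.72484655199793 -16.437369624025393
foot 0.01 [np.float64(0.117), np.float64(0.1189), np.float64(0.1178), np.float64(0.1171)] [ 0.515 -0.157  0.01 ]
-106.72484655199796 -16.437369624025393
foot 0.014 [np.float64(0.1165), np.float64(0.1184), np.float64(0.1173), np.float64(0.1167)] [ 0.5145 -0.1563  0.014 ]
-106.72484655199793 -16.43736962402539
slot [ 0.51440182 -0.15802898  0.058     ]
0.03630458222606579 -103.94749520829104
0.03248137836994223 -105.43723724696088
0.026365656760371444 -106.30091535118402
0.025864220337351352 -105.68848006959432
slot side pred [369.90712093 217.47164388]
```

View pics/z3.png

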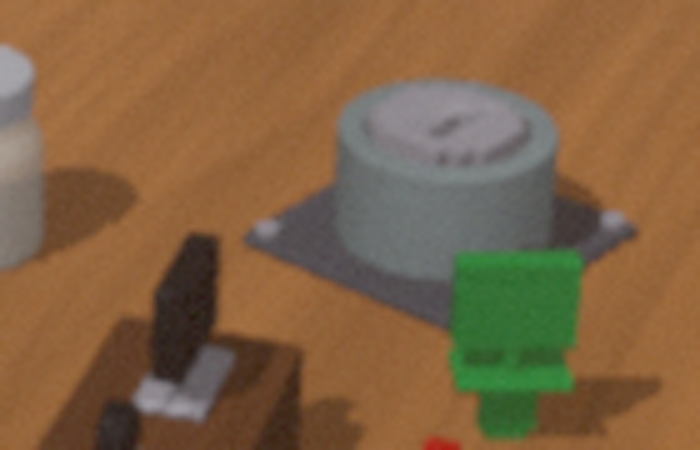

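```bash
cat >> h.py <<'E'
def plan(p1,ang,n,op,p0=None,a0=None):
    """rows from measured pose to world p1 with tool-x heading ang(deg); tool down"""
    s=telemetry.get_obs(); R=Ro.from_rotvec(s["orientation"]).as_matrix()
    p=np.array(s["ee_pos"]) if p0 is None else np.array(p0,float); a=np.degrees(np.arctan2(R[1,0],R[0,0])) if a0 is None else a0
    ps=p.copy();as_=a;da=(ang-a+180)%360-180;out=[]
    for i in range(1,n+1):
        f=i/n; d=(p+(np.array(p1)-p)*f-ps); r=np.radians(as_); 
        X=np.array([np.cos(r),np.sin(r),0]);Z=np.array([-np.sin(r),np.cos(r),0])*-1 if False else np.cross(X,[0,0,-1])
        t=round(-(a+da*f-as_)/5,2); m=[round(float(x)/.06,2) for x in(d@X,-d[2],d@Z)]
        out+= [op]+m+[t]; ps+=(m[0]*X+m[2]*Z)*.06+np.array([0,0,-m[1]*.06]); as_-=5*t
    print("clock",s["clock"],"start",p.round(4),round(a,2),"tilt",R[2,1].round(4)); print(out,"maxshift",max(abs(x) for i,x in enumerate(out) if i%5)); print("end",ps.round(4),round(as_,2))
    return ps,as_
E
python3 - <<'E'
from h import *
k=[.538,.0665]
p,a=plan([.42,-.2,.2],-10,12,.5)
plan(k+[.13],5.9,6,.5,p,a)
E
```

```text
clock 0.8 start [ 0.2305 -0.5809  0.2139] -68.36 tilt -1.0
[0.5, -0.39, 0.02, 0.44, np.float64(-0.97), 0.5, -0.36, 0.02, 0.47, np.float64(-0.98), 0.5, -0.32, 0.02, 0.5, np.float64(-0.97), 0.5, -0.27, 0.02, 0.53, np.float64(-0.97), 0.5, -0.22, 0.02, 0.54, np.float64(-0.97), 0.5, -0.18, 0.02, 0.57, np.float64(-0.98), 0.5, -0.13, 0.02, 0.57, np.float64(-0.97), 0.5, -0.08, 0.01, 0.59, np.float64(-0.97), 0.5, -0.03, 0.02, 0.59, np.float64(-0.97), 0.5, 0.02, 0.02, 0.59, np.float64(-0.98), 0.5, 0.07, 0.02, 0.59, np.float64(-0.97), 0.5, 0.11, 0.02, 0.58, np.float64(-0.97)] maxshift 0.98
end [ 0.4199 -0.1997  0.2001] -10.01
clock 0.8 start [ 0.4199 -0.1997  0.2001] -10.01 tilt -1.0
[0.5, 0.19, 0.19, 0.79, np.float64(-0.53), 0.5, 0.24, 0.2, 0.77, np.float64(-0.53), 0.5, 0.26, 0.19, 0.76, np.float64(-0.53), 0.5, 0.3, 0.2, 0.75, np.float64(-0.53), 0.5, 0.34, 0.19, 0.74, np.float64(-0.53), 0.5, 0.37, 0.2, 0.72, np.float64(-0.53)] maxshift 0.79
end [0.5381 0.0665 0.1299] 5.89
```

Emit:
{"name": "servo_tool", "arguments": {"moves": [0.5,-0.39,0.02,0.44,-0.97,0.5,-0.36,0.02,0.47,-0.98,0.5,-0.32,0.02,0.5,-0.97,0.5,-0.27,0.02,0.53,-0.97,0.5,-0.22,0.02,0.54,-0.97,0.5,-0.18,0.02,0.57,-0.98,0.5,-0.13,0.02,0.57,-0.97,0.5,-0.08,0.01,0.59,-0.97,0.5,-0.03,0.02,0.59,-0.97,0.5,0.02,0.02,0.59,-0.98,0.5,0.07,0.02,0.59,-0.97,0.5,0.11,0.02,0.58,-0.97]}}

```text
clock: 2.3
ee_pos: [0.4204, -0.1987, 0.2003]
orientation: [-1.567, 0.135, -0.135]
contact_force: [0.1, 0.0, 0.0]
opening: 0.503
```

```bash
python3 - <<'E'
from h import *
plan([.538,.0665,.14],5.9,8,.5)
E
```

```text
clock 2.3 start [ 0.4204 -0.1987  0.2003] -9.85 tilt -1.0
[0.5, 0.15, 0.13, 0.59, np.float64(-0.39), 0.5, 0.16, 0.12, 0.58, np.float64(-0.4), 0.5, 0.19, 0.13, 0.57, np.float64(-0.39), 0.5, 0.21, 0.12, 0.57, np.float64(-0.39), 0.5, 0.22, 0.13, 0.56, np.float64(-0.4), 0.5, 0.25, 0.12, 0.55, np.float64(-0.39), 0.5, 0.26, 0.13, 0.55, np.float64(-0.4), 0.5, 0.28, 0.12, 0.53, np.float64(-0.39)] maxshift 0.59
end [0.5378 0.0664 0.1403] 5.9
```

Emit:
{"name": "servo_tool", "arguments": {"moves": [0.5,0.15,0.13,0.59,-0.39,0.5,0.16,0.12,0.58,-0.4,0.5,0.19,0.13,0.57,-0.39,0.5,0.21,0.12,0.57,-0.39,0.5,0.22,0.13,0.56,-0.4,0.5,0.25,0.12,0.55,-0.39,0.5,0.26,0.13,0.55,-0.4,0.5,0.28,0.12,0.53,-0.39,0.5,0,0,0,0,0.5,0,0,0,0]}}

```text
clock: 3.55
ee_pos: [0.5378, 0.0649, 0.1402]
orientation: [-1.57, -0.079, 0.079]
contact_force: [-0.1, 0.2, 1.2]
opening: 0.499
```

```bash
python3 - <<'E'
from h import *
s=telemetry.get_obs();print(s["clock"],s["ee_pos"])
t=get_image("top");i=get_image("side")
print("tcp px",proj("top",s["ee_pos"]),proj("side",s["ee_pos"]))
a=cv2.resize(t[180:320,180:330],None,fx=3,fy=3);b=cv2.resize(i[160:300,240:350],None,fx=3,fy=3)
cv2.imwrite("pics/a1.png",np.hstack([a,b]))
E
```

```text
3.55 [0.53780643 0.06490485 0.14015156]
tcp px [253.1619043  242.47589737] [318.171209   225.70892358]
```

View pics/a1.png

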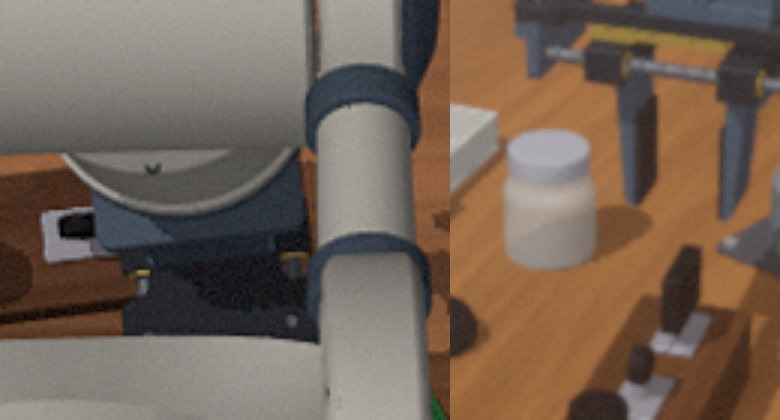

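The side crop shows the open fingers straddling the key head (midpoint at about (318,229) px), and both neighbours are clear. Descend and grip.

Emit:
{"name": "servo_tool", "arguments": {"moves": [0.5,0,0.3,0.03,0,0.5,0,0.3,0,0,0.5,0,0.3,0,0,0.5,0,0.28,0,0,0.5,0,0,0,0,0,0,0,0,0,0,0,0,0,0,0,0,0,0,0,0,0,0,0,0,0,0,0,0,0,0,0,0,0,0]}}

```text
clock: 5.03
ee_pos: [0.538, 0.0669, 0.0696]
orientation: [-1.569, -0.079, 0.078]
contact_force: [-0.1, 0.0, 5.6]
opening: 0.125
```

```bash
python3 - <<'E'
from h import *
s=telemetry.get_obs();print(s["clock"],s["ee_pos"],s["contact_force"],s["wrist_torque"],s["opening"])
i=get_image("side")
cv2.imwrite("pics/a2.png",cv2.resize(i[190:310,240:360],None,fx=4,fy=4))
E
```

```text
5.025 [0.538022   0.06694065 0.06962475] [-0.06259484  0.03628143  5.5932948 ] [-0.01869424  0.077014   -0.04490547] 0.12465757849534927
```

View pics/a2.png

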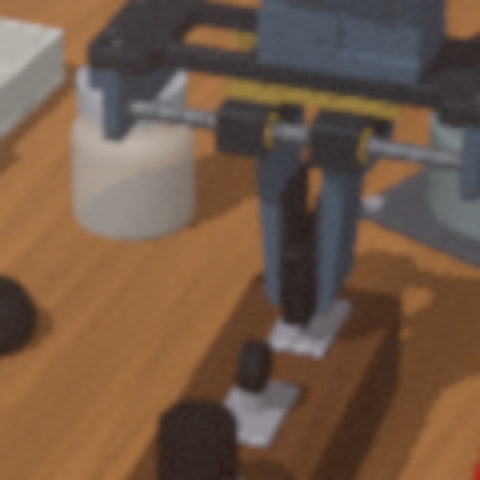

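Emit:
{"name": "servo_tool", "arguments": {"moves": [0,0,-0.3,0,0,0,0,-0.4,0,0,0,0,-0.4,0,0,0,0,-0.3,0,0,0,0,0,0,0]}}

```text
clock: 5.7
ee_pos: [0.5384, 0.067, 0.1542]
orientation: [-1.569, -0.08, 0.077]
contact_force: [0.0, -0.1, -1.0]
opening: 0.133
```

```bash
python3 - <<'E'
from h import *
s=telemetry.get_obs();print(s["ee_pos"],s["contact_force"],s["opening"])
plan([.5144,-.158,.150],-16.2,10,0)
E
```

```text
[0.53843736 0.06696268 0.15421135] [ 0.01478683 -0.10587647 -1.0347033 ] 0.13339946084909637
clock 5.7 start [0.5384 0.067  0.1542] 5.75 tilt -1.0
[0, -0.08, 0.01, -0.37, np.float64(0.44), 0, -0.06, 0.0, -0.37, np.float64(0.44), 0, -0.05, 0.01, -0.37, np.float64(0.44), 0, -0.03, 0.01, -0.38, np.float64(0.44), 0, -0.02, 0.01, -0.38, np.float64(0.44), 0, -0.01, 0.0, -0.37, np.float64(0.43), 0, 0.01, 0.01, -0.38, np.float64(0.44), 0, 0.02, 0.01, -0.38, np.float64(0.44), 0, 0.04, 0.0, -0.37, np.float64(0.44), 0, 0.05, 0.01, -0.38, np.float64(0.44)] maxshift 0.44
end [ 0.5143 -0.1582  0.15  ] -16.2
```

Emit:
{"name": "servo_tool", "arguments": {"moves": [0,-0.08,0.01,-0.37,0.44,0,-0.06,0.0,-0.37,0.44,0,-0.05,0.01,-0.37,0.44,0,-0.03,0.01,-0.38,0.44,0,-0.02,0.01,-0.38,0.44,0,-0.01,0.0,-0.37,0.43,0,0.01,0.01,-0.38,0.44,0,0.02,0.01,-0.38,0.44,0,0.04,0.0,-0.37,0.44,0,0.05,0.01,-0.38,0.44,0,0,0,0,0,0,0,0,0,0]}}

```text
clock: 7.2
ee_pos: [0.5132, -0.1577, 0.1484]
orientation: [-1.559, 0.223, -0.221]
contact_force: [0.3, 0.6, -1.4]
opening: 0.131
```

```bash
python3 - <<'E'
from h import *
s=telemetry.get_obs();print(s["ee_pos"],s["contact_force"],s["opening"],np.degrees(Ro.from_rotvec(s["orientation"]).as_matrix()[:2,0]))
i=get_image("side");t=get_image("top")
cv2.imwrite("pics/a3.png",np.hstack([cv2.resize(i[140:260,310:430],None,fx=4,fy=4),cv2.resize(t[200:320,350:430],None,fx=4,fy=4)]))
e=np.array(s["ee_pos"]);print("pred tip px",proj("side",e-[0,0,.0196+.028]),"mouth",proj("side",[.5144,-.158,.058]))
E
```

```text
[ 0.51324688 -0.15774994  0.148426  ] [ 0.26709576  0.64493008 -1.36627528] 0.13105329673284566 [ 55.02493244 -15.97055765]
pred tip px [371.67315882 198.86647452] mouth [369.9034717  217.47758675]
```

View pics/a3.png

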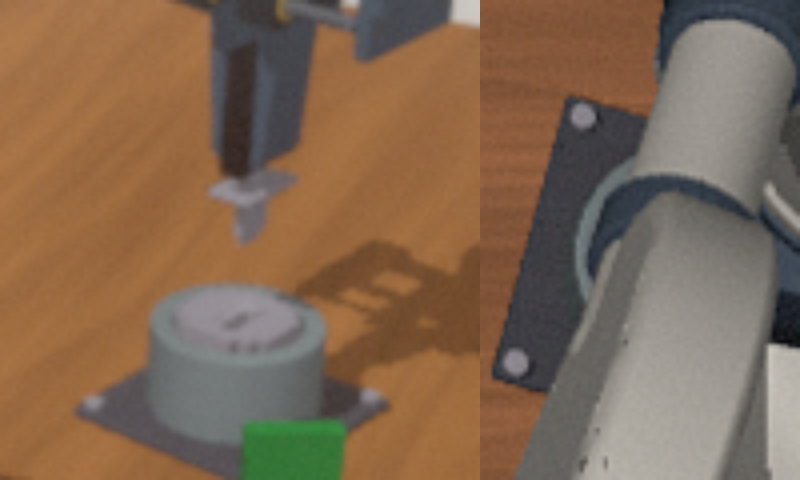

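Emit:
{"name": "servo_tool", "arguments": {"moves": [0,0.02,0.25,0,0,0,0,0.25,0,0,0,0,0.2,0,0,0,0,0.15,0,0,0,0,0.1,0,0,0,0,0.1,0,0,0,0,0,0,0]}}

```text
clock: 8.18
ee_pos: [0.5146, -0.1586, 0.0858]
orientation: [-1.559, 0.222, -0.222]
contact_force: [-0.8, 0.0, -1.5]
opening: 0.133
```

Emit:
{"name": "servo_tool", "arguments": {"moves": [0,0,0.07,0,0,0,0,0.05,0,0,0,0,0.03,0,0,0,0,0,0,0]}}

```text
clock: 8.68
ee_pos: [0.5148, -0.1586, 0.0776]
orientation: [-1.559, 0.222, -0.222]
contact_force: [-2.9, 1.2, 9.6]
opening: 0.13
```

```bash
python3 - <<'E'
from h import *
s=telemetry.get_obs();print(s["ee_pos"],s["contact_force"],s["wrist_torque"],s["opening"],s["q"])
i=get_image("side")
cv2.imwrite("pics/a4.png",cv2.resize(i[140:260,310:430],None,fx=4,fy=4))
E
```

```text
[ 0.51478013 -0.15859149  0.07758783] [-2.94213544  1.20580598  9.58316381] [ 0.16652454  0.50187606 -0.01216592] 0.12984505858387616 [-4.09709339e-01  5.51181058e-01  1.70580208e+00 -2.56775347e-05
  8.84294337e-01 -1.26953256e-01]
```

View pics/a4.png

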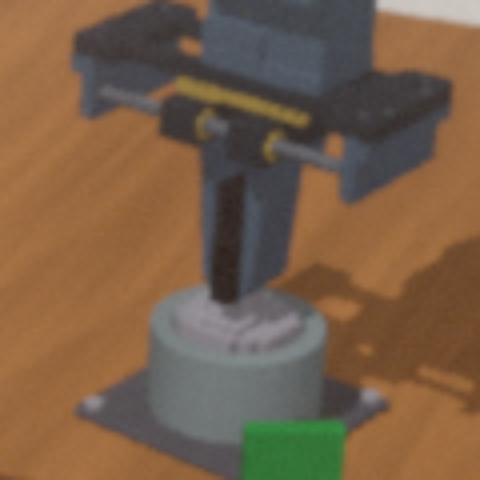

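Seated: z matches and there's about 10 N of upward contact. Turning clockwise next.

Emit:
{"name": "servo_tool", "arguments": {"moves": [0,0,0,0,0.6,0,0,0,0,1,0,0,0,0,1,0,0,0,0,1,0,0,0,0,1,0,0,0,0,1,0,0,0,0,1,0,0,0,0,1,0,0,0,0,1,0,0,0,0,1,0,0,0,0,1,0,0,0,0,0.5]}}

```text
clock: 10.22
ee_pos: [0.5144, -0.1581, 0.0776]
orientation: [-1.342, 0.973, -0.972]
contact_force: [-3.9, 5.0, 11.5]
opening: 0.132
```

```bash
python3 - <<'E'
from h import *
s=telemetry.get_obs();R=Ro.from_rotvec(s["orientation"]).as_matrix();print(np.degrees(np.arctan2(R[1,0],R[0,0])),s["ee_pos"],s["contact_force"],s["wrist_torque"],s["opening"],s["q"])
E
```

```text
-71.8257304036662 [ 0.51440047 -0.15805582  0.07755016] [-3.94592059  5.00296721 11.5259647 ] [1.13952426 0.82007065 0.05648325] 0.13226069540639673 [-4.09381061e-01  5.51032954e-01  1.70632771e+00  5.77271989e-04
  8.84881740e-01  8.43848572e-01]
```

Emit:
{"name": "servo_tool", "arguments": {"moves": [0,0,0,0,0.9,0,0,0,0,0.9,0,0,0,0,0.9,0,0,0,0,0.7,0,0,0,0,0.2,0,0,0,0,0,0,0,0,0,0]}}

```text
clock: 11.1
ee_pos: [0.515, -0.1576, 0.0776]
orientation: [-1.21, 1.206, -1.205]
contact_force: [1.0, 11.6, 10.4]
opening: 0.13
```

```bash
python3 - <<'E'
from h import *
s=telemetry.get_obs();R=Ro.from_rotvec(s["orientation"]).as_matrix();print(np.degrees(np.arctan2(R[1,0],R[0,0])),s["ee_pos"],s["contact_force"],s["wrist_torque"],s["opening"])
i=get_image("side");t=get_image("top")
cv2.imwrite("pics/a5.png",np.hstack([cv2.resize(i[170:260,320:430],None,fx=5,fy=5)]))
E
```

```text
-89.70876909047566 [ 0.51497745 -0.1576241   0.07758338] [ 0.9533168  11.60673735 10.35293008] [ 2.2700288  -0.07198671  0.16853652] 0.12952154275168024
```

View pics/a5.png

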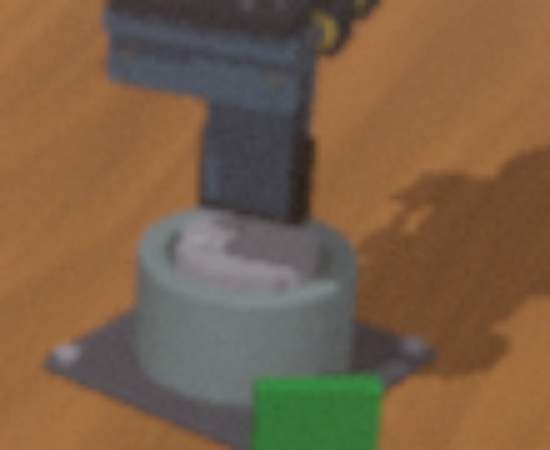

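Emit:
{"name": "servo_tool", "arguments": {"moves": [0,0,0,0,0.25,0,0,0,0,0]}}

```text
clock: 11.45
ee_pos: [0.515, -0.1576, 0.0776]
orientation: [-1.2, 1.222, -1.221]
contact_force: [-1.1, 11.2, 9.9]
opening: 0.129
```

```bash
python3 - <<'E'
from h import *
s=telemetry.get_obs();R=Ro.from_rotvec(s["orientation"]).as_matrix();print(np.degrees(np.arctan2(R[1,0],R[0,0])),s["ee_pos"],s["contact_force"],s["wrist_torque"],s["opening"])
E
```

```text
-90.97036400553944 [ 0.51500384 -0.15755985  0.07759732] [-1.12468774 11.23931881  9.93508594] [ 2.36322516 -0.07230156  0.33954489] 0.12889292783614353
```

The torque doubled over about 1.3°, so this is the hard stop. Turning back home.

Emit:
{"name": "servo_tool", "arguments": {"moves": [0,0,0,0,-0.6,0,0,0,0,-1,0,0,0,0,-1,0,0,0,0,-1,0,0,0,0,-1,0,0,0,0,-1,0,0,0,0,-1,0,0,0,0,-1,0,0,0,0,-1,0,0,0,0,-1,0,0,0,0,-1,0,0,0,0,-1]}}

```text
clock: 12.95
ee_pos: [0.5154, -0.1582, 0.0776]
orientation: [-1.523, 0.447, -0.449]
contact_force: [2.4, 6.3, 6.9]
opening: 0.125
```

Emit:
{"name": "servo_tool", "arguments": {"moves": [0,0,0,0,-1,0,0,0,0,-1,0,0,0,0,-0.8,0,0,0,0,-0.5,0,0,0,0,0,0,0,0,0,0]}}

```text
clock: 13.7
ee_pos: [0.5152, -0.1588, 0.0776]
orientation: [-1.559, 0.224, -0.226]
contact_force: [0.3, 1.6, 6.8]
opening: 0.131
```

```bash
python3 - <<'E'
from h import *
s=telemetry.get_obs();R=Ro.from_rotvec(s["orientation"]).as_matrix();print(s["clock"],np.degrees(np.arctan2(R[1,0],R[0,0])),s["ee_pos"],s["contact_force"],s["wrist_torque"],s["opening"])
i=get_image("side");
cv2.imwrite("pics/a6.png",cv2.resize(i[170:260,320:430],None,fx=5,fy=5))
E
```

```text
13.7 -16.454289796443096 [ 0.51524182 -0.15875586  0.07758631] [0.26376487 1.63319036 6.77096239] [ 0.12523793 -0.02128615  0.02164562] 0.131328040596143
```

View pics/a6.png

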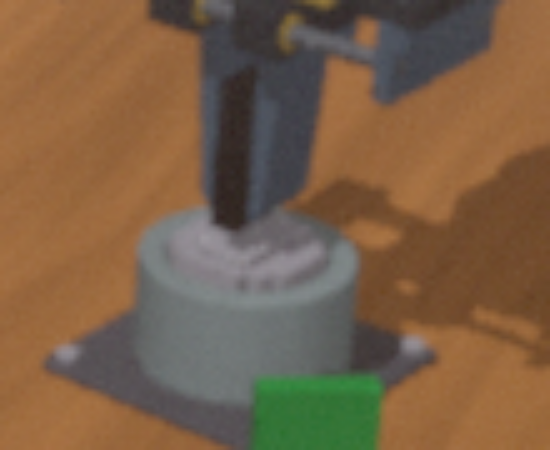

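Back to straight. I'll nudge a little past within the play to make sure the plug is home, recentre, then pull out.

Emit:
{"name": "servo_tool", "arguments": {"moves": [0,0,0,0,-0.6,0,0,0,0,-0.6,0,0,0,0,0,0,0,0,0,0.6,0,0,0,0,0.6,0,0,0,0,0]}}

```text
clock: 14.5
ee_pos: [0.5151, -0.1587, 0.0776]
orientation: [-1.559, 0.225, -0.227]
contact_force: [-0.3, 0.9, 6.9]
opening: 0.129
```

Emit:
{"name": "servo_tool", "arguments": {"moves": [0,0,-0.1,0,0,0,0,-0.2,0,0,0,0,-0.3,0,0,0,0,-0.3,0,0,0,0,-0.3,0,0,0,0,-0.1,0,0,0,0,0,0,0,0,0,0,0,0]}}

```text
clock: 15.5
ee_pos: [0.5144, -0.1585, 0.1546]
orientation: [-1.559, 0.226, -0.225]
contact_force: [0.1, -0.6, -1.0]
opening: 0.132
```

```bash
python3 - <<'E'
from h import *
s=telemetry.get_obs();print(s["ee_pos"],s["contact_force"],s["opening"])
i=get_image("side");
cv2.imwrite("pics/a7.png",cv2.resize(i[140:260,310:430],None,fx=4,fy=4))
plan([.5380,.0669,.148],5.8,12,0)
E
```

```text
[ 0.51442093 -0.15845556  0.15459417] [ 0.11322097 -0.58551803 -1.00959257] 0.1321906422226456
clock 15.55 start [ 0.5144 -0.1584  0.1545] -16.45 tilt -1.0
[0, -0.06, 0.01, 0.31, np.float64(-0.37), 0, -0.04, 0.01, 0.31, np.float64(-0.37), 0, -0.04, 0.01, 0.31, np.float64(-0.37), 0, -0.03, 0.01, 0.32, np.float64(-0.37), 0, -0.02, 0.01, 0.31, np.float64(-0.37), 0, -0.0, 0.0, 0.32, np.float64(-0.38), 0, 0.0, 0.01, 0.31, np.float64(-0.37), 0, 0.02, 0.01, 0.31, np.float64(-0.37), 0, 0.02, 0.01, 0.32, np.float64(-0.37), 0, 0.03, 0.01, 0.31, np.float64(-0.37), 0, 0.05, 0.01, 0.31, np.float64(-0.37), 0, 0.05, 0.01, 0.31, np.float64(-0.37)] maxshift 0.38
end [0.5379 0.0667 0.1479] 5.8
```

View pics/a7.png

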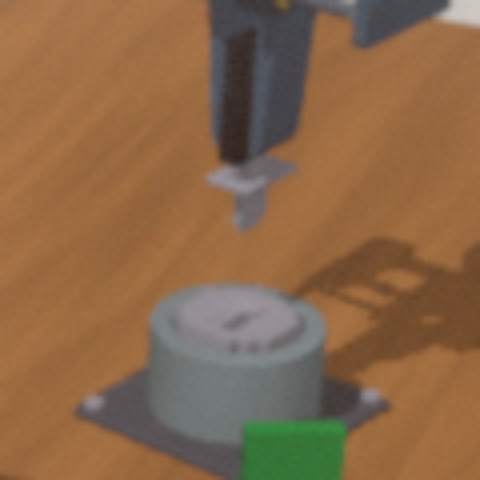

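The key is clear of the slot and upright in the grip, and the slot looks as it did at the start. Carrying it back to the block.

Emit:
{"name": "servo_tool", "arguments": {"moves": [0,-0.06,0.01,0.31,-0.37,0,-0.04,0.01,0.31,-0.37,0,-0.04,0.01,0.31,-0.37,0,-0.03,0.01,0.32,-0.37,0,-0.02,0.01,0.31,-0.37,0,0.0,0.0,0.32,-0.38,0,0.0,0.01,0.31,-0.37,0,0.02,0.01,0.31,-0.37,0,0.02,0.01,0.32,-0.37,0,0.03,0.01,0.31,-0.37,0,0.05,0.01,0.31,-0.37,0,0.05,0.01,0.31,-0.37]}}

```text
clock: 17.05
ee_pos: [0.5384, 0.0678, 0.1485]
orientation: [-1.569, -0.081, 0.081]
contact_force: [0.0, -0.0, -0.1]
opening: 0.126
```

Emit:
{"name": "servo_tool", "arguments": {"moves": [0,0,0,0,0,0,0,0,0,0]}}

```text
clock: 17.3
ee_pos: [0.5382, 0.0665, 0.1485]
orientation: [-1.57, -0.079, 0.08]
contact_force: [0.6, -0.6, -0.5]
opening: 0.131
```

```bash
python3 - <<'E'
from h import *
plan([.5380,.0669,.0885],5.8,5,0)
E
```

```text
clock 17.3 start [0.5382 0.0665 0.1485] 5.8 tilt -1.0
[0, -0.0, 0.2, 0.0, np.float64(0.0), 0, -0.0, 0.2, 0.0, np.float64(0.0), 0, -0.0, 0.2, 0.0, np.float64(0.0), 0, -0.0, 0.2, 0.01, np.float64(0.0), 0, -0.0, 0.2, -0.0, np.float64(0.0)] maxshift 0.2
end [0.5382 0.0671 0.0885] 5.8
```

Emit:
{"name": "servo_tool", "arguments": {"moves": [0,0,0.2,0,0,0,0,0.2,0,0,0,0,0.2,0,0,0,0,0.2,0,0,0,0,0.2,0,0,0,0,0,0,0]}}

```text
clock: 18.05
ee_pos: [0.5377, 0.0666, 0.0875]
orientation: [-1.569, -0.078, 0.081]
contact_force: [0.3, 0.5, -1.2]
opening: 0.127
```

```bash
python3 - <<'E'
from h import *
s=telemetry.get_obs();print(s["ee_pos"],s["contact_force"])
i=get_image("side")
cv2.imwrite("pics/a8.png",cv2.resize(i[190:310,240:360],None,fx=4,fy=4))
E
```

```text
[0.53766112 0.0665571  0.08748257] [ 0.2550555   0.47660673 -1.243956  ]
```

View pics/a8.png

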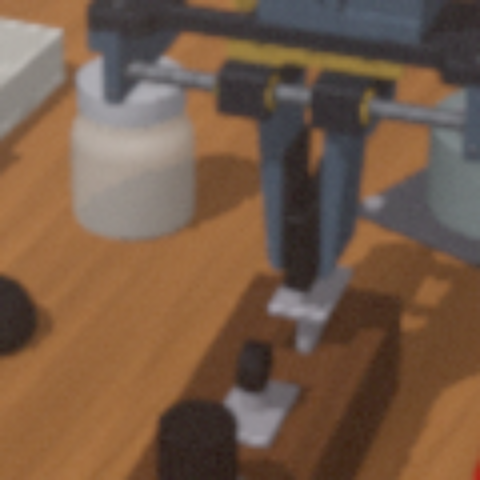

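The blade is entering the pocket with no force. Seat it and release.

Emit:
{"name": "servo_tool", "arguments": {"moves": [0,0,0.12,0,0,0,0,0.1,0,0,0,0,0.07,0,0,0,0,0,0,0]}}

```text
clock: 18.6
ee_pos: [0.5381, 0.0666, 0.0708]
orientation: [-1.569, -0.079, 0.08]
contact_force: [-0.2, -0.2, -1.1]
opening: 0.131
```

Emit:
{"name": "servo_tool", "arguments": {"moves": [0,0,0.02,0,0,0,0,0,0,0,0.2,0,0,0,0,0.3,0,0,0,0,0.5,0,0,0,0,0.5,0,0,0,0,0.5,0,-0.1,0,0,0.5,0,-0.3,0,0,0.5,0,-0.5,0,0,0.5,0,-0.5,0,0,0.5,0,-0.5,0,0,0.5,0,0,0,0]}}

```text
clock: 20.1
ee_pos: [0.5395, 0.0666, 0.1863]
orientation: [-1.569, -0.083, 0.076]
contact_force: [0.7, 0.1, -1.3]
opening: 0.499
```

Emit:
{"name": "servo_tool", "arguments": {"moves": [0.5,0,-0.2,-0.6,0,0.5,0,0,-0.7,0,0.5,-0.4,0,-0.7,0,0.5,-0.5,0,-0.7,0,0.5,0,0,-0.7,0,0.5,0,0,-0.7,0,0.5,0,0,-0.7,0,0.5,0,0,0,0]}}

```text
clock: 21.1
ee_pos: [0.5135, -0.2279, 0.1952]
orientation: [-1.57, -0.077, 0.078]
contact_force: [-0.3, 0.3, -0.3]
opening: 0.496
```

```bash
python3 - <<'E'
from h import *
s=telemetry.get_obs();print(s["clock"],s["ee_pos"],s["contact_force"])
i=get_image("side");t=get_image("top")
cv2.imwrite("pics/a9.png",np.hstack([cv2.resize(i[190:350,215:395],None,fx=2.2,fy=2.2),cv2.resize(t[200:360,120:300],None,fx=2.2,fy=2.2)]))
for n in("side","top"): print(spotter.spot_in("flat_key",n)[:4])
E
```

```text
21.1 [ 0.5135069  -0.2278697   0.19521034] [-0.31058982  0.33029949 -0.2915722 ]
[{'extent': [365.9, 244.0, 398.6, 283.3], 'p': 0.75}, {'extent': [308.5, 240.9, 327.9, 280.5], 'p': 0.65}, {'extent': [352.7, 278.1, 375.2, 331.2], 'p': 0.6}]
[{'extent': [304.8, 296.0, 330.0, 327.3], 'p': 0.75}, {'extent': [236.3, 243.5, 270.2, 260.5], 'p': 0.74}, {'extent': [198.9, 316.5, 237.3, 337.8], 'p': 0.62}]
```

View pics/a9.png

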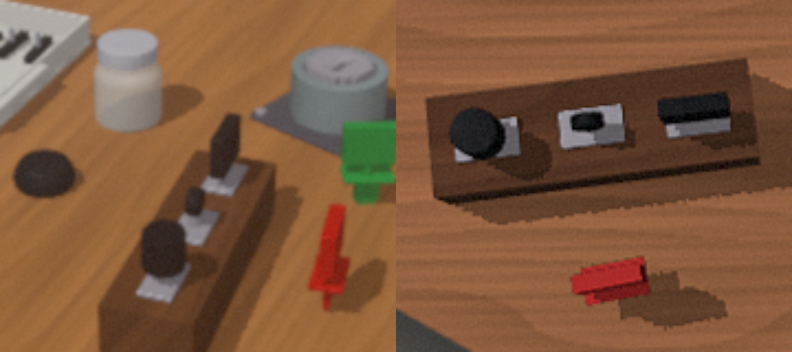

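The key stands upright in its pocket at the same pixels as at the start, and the slot, the other keys, the jar and the bell look unmoved. Handing in.

```bash
python3 - <<'E'
from h import *
print(telemetry.get_obs()["clock"]); print(bot.hand_in())
E
```

```text
21.3
the job is handed in; nothing more can be done
None
```

I carried out the whole job and handed it in at 21.3 s of the allowed 61 s. The hand-in gave no verdict.

- **Insert:** I gripped the black flat key in the end pocket nearest the switch and pushed it into the slot. The height matched a fully seated shoulder, with about 10 N of contact.
- **Turn to the stop:** I turned the key clockwise to about 74.8°. The torque doubled from 0.17 to 0.34 N m over the last 1.3°, which I took as the hard stop.
- **Turn back and pull out:** I turned it back to straight, nudged it slightly past within the play, recentred it and pulled it straight out. The slot then looked as it did at the start.
- **Return:** The key went back into its own pocket with no notable force.

In the last pictures the key is upright within 1–3 px of where it started. I saw no movement of the other keys, the jar or the bell, and the gripper is open and clear. I judged the plug's home position from the pictures only.

The side camera sat about 2 px off in rows against the top camera throughout. I put that down to calibration, and it made no difference to the fit. No check failed.

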